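# Charge the wax melter through its spring-gated feed hopper

### The arm

A 6-joint arm with a two-finger parallel gripper is mounted at the origin on the work surface; the furniture and walls round the work are solid. World frame = base frame: x ahead of the robot, y to its left, z up, the work surface at z = 0. Lengths are in m, angles in degrees, forces in N, time in s.
With the tool pointing down it reaches from about 0.4 to 0.825 m from the base axis. Payload 7 kg.
Tool frame: the origin (TCP) lies between the finger pads; the fingertips stand 19 mm ahead of it and the grasp point (between the pads) is the TCP; z points along the fingers, y is the line along which they close (so a half turn about z gives the same grasp; the last joint's range is limited). The gripper opens to 88 mm and grips with 3 to 60 N. Pads are 19 mm wide; open, the fingers measure 130 mm over their backs; the gripper's body (78 mm by 193 mm) begins 47 mm behind the grasp point.
Start: joints at [89.788, 20.546, 0.682, 0, -70.136, -16.507], TCP at [0.194, 0.646, 0.246] pointing down, gripper open.
Joint ranges: [-176.03, 176.03], [-82.01, 121.73], [-58.28, 71.71], [-173.87, 95.51], [-174.79, -0.11], [-173.66, 173.66]. Speed limits (degrees/s): [136.94, 136.94, 172.46, 180, 180, 180].

### API

Orientations are given as [roll, pitch, yaw] about the fixed x, y, z axes, in that order (R = Rz(yaw) Ry(pitch) Rx(roll)).
In Python, from plant import get_obs, snapshot, close_job, spot_in, spot_point gives the robot as it stands.
- The arm moves only by the tool play_rows, never from a script. Its argument "plan" is a list of rows, each a list of 6 numbers: the shift along the tool's x, y, z in cm, then the turn, a rotation vector about the tool's x, y, z in degrees. A call has 1 to 20 rows; each row shifts and turns the commanded pose from where the row before left it, along the tool's axes as they then stand; what a row does not reach is not made up. A row lasts 1/12 s, in which the tool goes at most 41.7 mm and 7.16 degrees, less where a joint would pass 70% of its speed; a pose out of reach is approached as far as the arm can. A call is refused whole if a number of a shift passes 4.17 or a number of a turn 7.16, either way. A call with a gripper value outside its range is refused whole. "grip" is the finger opening in cm, from 0 to 8.76, set as the call begins (left out, the last holds). The fingers move at their own pace and stop on an object; the grip force is fixed at half the most. Time passes only in rows, so rows that do not move let the fingers close. It gives the time, the measured TCP pose, the force, the opening and the grip force at its end, in the units of the state.
- get_obs(): the state, without advancing time (a new reading comes with each control period).
- snapshot(name): name is "side" or "top" or "wrist"; returns a dict with "frame" (400x640x3 uint8, red, green, blue), "fx", "fy", "cx", "cy" (pixels), "position" and "attitude" of the camera in the world. Camera axes: x right, y down, z forward; pixel columns grow to the right and rows downward; lengths in m; the calibration is good to about 2 mm. A picture is of the moment at which its call begins. There is no depth.
- close_job(): hands the job in; it is judged then, once.
Trained networks look in the newest picture that a camera, given by its name, has taken for a name from the list of things; names that differ only in an ending like _2 or _b are one class to them, and where a whole thing is asked for, a point or a joint stands for the part that bears it (a point fixed in the world has none). Each returns a list of dicts, best first, with "score" (0 to 1); they miss things now and then, are a little off and sometimes report something else, mostly with a low value. They report only what shows in the picture. A call takes as long as a camera call.
- spot_in(camera, thing): "position" ([x, y, z] in m, in world coordinates, good to about 4 mm: the middle of the surface that is visible of it).
- spot_point(camera, thing): "position" ([x, y, z] in m, in world coordinates, good to about 4 mm: a listed point, or the origin of a listed thing).
The state is a dict: "clock": time; "joint_pos": joint angles; "qvel": joint speeds; "tau": joint torques, N m; "tool_pos": TCP position; "orientation": TCP orientation; "force": force on the tool from outside, world axes, zero at the start; "moment": the same for the moment, N m; "opening": finger opening in m; "gripper_force": force on a finger pad.
Only numpy, scipy, OpenCV 4.12 (cv2) and the standard library are available. Lean on these libraries where they do the work, as an engineer would, in place of code of your own. Each camera call takes 0.05 s, during which the arm holds its last target. There are 200 camera calls.

### The job

Charge the wax melter: carry the tray of five wax blocks over, tip it so that all of them slide into the hopper while the gate below is shut, and set the empty tray back down flat on the free table. Then pull the hopper's spring gate out by its black knob until the front edge of the gate is level with the lines engraved on the two guide rails, so that all the blocks drop into the pot, and keep it there: the program finishes while the gripper still holds the gate at the lines. Leave the other things on the table where they stand.

Things in the scene. Friction and masses are not known exactly. Their poses are not given: they have to be found in the camera images.
- melter: wax melter, fixed: round white heater base (radius 85 mm) with an open steel pot, two aluminium guide rails on legs above (top z = 96 mm, 126 mm over their outer sides, from x = -249 to +145 mm; barrels beside them to y = +-78 mm), a steel funnel (the hopper) on top. Origin on the table on the common axis of pot and hopper; the gate pulls out along its own -x
- hopper_mouth (a point): centre of the hopper's round mouth in the plane of its rim, 168 mm above the table. The funnel is 156 mm wide outside (146 mm inside) at the rim and narrows to an outlet 80 mm wide just above the gate (gate top at z = 94 mm)
- pot_floor (a point): centre of the pot's inner floor, 35 mm above the table, directly under the outlet; the pot is 106 mm wide inside, its rim 71 mm above the table
- gate (a joint): travel in m of the steel slide gate: 0 shut, growing along the melter's -x, 0.086 level with the lines, hard stop at 0.112. A square port in the slide comes under the outlet at 0.086; pulled farther, the slide covers the outlet again. A spring always pulls it shut: 3 N at 0, 7.3 N at 0.086 (50 N/m), plus 0.3 N friction
- pull_knob (a point): black upright knob on the gate's front end, a cylinder 26 mm wide and 50 mm high standing on the gate's flat top; moves with the gate. Origin at its foot (z = 94 mm), z up, so its top is at z = 144 mm; grip it about 32 mm above its foot. With the gate shut it stands 137 mm from the hopper's axis, 59 mm from the rim (axis to rim)
- gate_edge (a point): middle of the gate's front edge, on its top face; 15 mm beyond the knob's axis; moves with the gate
- open_line (a point): the middle between the two engraved lines on the guide rails, fixed, 94 mm above the table; the gate's front edge (gate_edge) must come here. It is 86 mm from the shut gate's edge
- tray: aluminium tray, 150 mm (x) by 124 mm (y), floor 4 mm thick, walls 24 mm high at the sides and back, open at the front: lip at x = +75 mm. At the back an upright wooden grip block, 14 mm thick (x), 64 mm wide (y), centred at x = -66 mm, top at z = 66 mm, with 40 mm of free floor before it. Origin at the centre of the underside. 0.16 to 0.26 kg. May be set down anywhere on the free table
- wax1: one of five equal cream wax blocks, 24 x 20 x 15 mm (x, y, z), 10 g, slippery: it slides on the tray once the tray leans more than about 22 degrees. Origin at its centre. At the start it lies flat on the tray, its x about along the tray's x
- wax2: one of five equal cream wax blocks, 24 x 20 x 15 mm (x, y, z), 10 g, slippery: it slides on the tray once the tray leans more than about 22 degrees. Origin at its centre. At the start it lies flat on the tray, its x about along the tray's x
- wax3: one of five equal cream wax blocks, 24 x 20 x 15 mm (x, y, z), 10 g, slippery: it slides on the tray once the tray leans more than about 22 degrees. Origin at its centre. At the start it lies flat on the tray, its x about along the tray's x
- wax4: one of five equal cream wax blocks, 24 x 20 x 15 mm (x, y, z), 10 g, slippery: it slides on the tray once the tray leans more than about 22 degrees. Origin at its centre. At the start it lies flat on the tray, its x about along the tray's x
- wax5: one of five equal cream wax blocks, 24 x 20 x 15 mm (x, y, z), 10 g, slippery: it slides on the tray once the tray leans more than about 22 degrees. Origin at its centre. At the start it lies flat on the tray, its x about along the tray's x
- wax_jar: clip-top glass jar with wax, 93 x 74 x 88 mm, origin at the centre of its underside, bystander; leave it where it stands
- label_roll: white label roll lying flat, 66 mm wide, 30 mm high, origin at the centre of its underside, bystander; leave it where it stands
- wick_tin: round grey tin, 68 mm wide, 36 mm high, origin at the centre of its underside, bystander; leave it where it stands
- jar_a: amber jar with black lid, 68 mm wide, 78 mm high, between the robot and the tray, origin at the centre of its underside, bystander; leave it where it stands
- jar_b: amber jar with black lid, 68 mm wide, 78 mm high, at the back of the table, origin at the centre of its underside, bystander; leave it where it stands

How it is judged:
By the outcome, as a careful person would: the job done as asked, in the order asked, and still so for the second after the job is handed in, while the arm keeps its last pose, push and grip.
It also fails if it takes over 62 s, if anything falls off the work surface, if the arm or the gripper's body presses on something with over 40 N, if the wrist force passes 120 N, or if a joint passes its speed limit or range.

## Working session

There is one attempt and no reset: what is moved stays moved. The work goes in short steps, Python scripts to look and compute and a tool call to move; the robot and the scene stay as the last step left them, time stands still between calls to the robot, and variables do not carry over. Pictures are saved under pics/ and viewed, at most 10 in all, crops included, and the job is handed in when it is done.

Besides the shell and the picture viewer there is one more tool, called after ">>>" in YAML: its name, and indented under it one key for each argument. play_rows: Moves the arm, as the interface text tells. Its arguments: {"type":"object","properties":{"plan":{"type":"array","items":{"type":"array","items":{"type":"number"}}},"grip":{"type":"number"}},"required":["plan"]}

```bash
mkdir -p pics; ls; python3 - <<'E'
from plant import *
import cv2,numpy as np
o=get_obs();print({k:np.round(v,3).tolist() for k,v in o.items()})
for c in ["top","side","wrist"]:
    s=snapshot(c);cv2.imwrite(f"pics/{c}0.png",s["frame"][:,:,::-1])
    print(c,s["fx"],s["cx"],s["cy"],np.round(s["position"],3),np.round(s["attitude"],3).tolist())
    for t in ["melter","hopper_mouth","pull_knob","gate_edge","open_line","pot_floor","tray","wax1","wax_jar","label_roll","wick_tin","jar_a"]:
        print(t,[(np.round(r["position"],3).tolist(),round(r["score"],2)) for r in spot_point(c,t)[:5]])
E
```

```text
pics
{'clock': 0.0, 'joint_pos': [89.789, 20.59, 0.633, -0.02, -70.136, -16.508], 'qvel': [-0.017, -0.055, 0.019, -0.083, 0.005, -0.06], 'tau': [-0.001, -58.272, 29.308, 6.998, 0.007, -0.0], 'tool_pos': [0.194, 0.646, 0.245], 'orientation': [179.905, -0.008, -16.726], 'force': [0.739, -1.031, 0.701], 'moment': [-0.044, -0.009, -0.0], 'gripper_force': 0.0, 'opening': 0.088}
top 491.674225867462 321.24474917691714 203.30327261285478 [0.342 0.015 1.469] [-175.298, -0.428, -88.687]
melter [([0.52, 0.203, 0.001], 0.57)]
hopper_mouth [([0.52, 0.206, 0.17], 0.78)]
pull_knob [([0.492, 0.068, 0.096], 0.9)]
gate_edge [([0.494, 0.056, 0.096], 0.74), ([0.427, -0.22, 0.011], 0.2)]
open_line [([0.481, -0.027, 0.093], 0.95)]
pot_floor [([0.493, 0.06, 0.097], 0.66), ([0.393, 0.285, -0.002], 0.31)]
tray [([0.452, -0.239, -0.0], 0.75)]
wax1 [([0.493, -0.188, 0.014], 0.5), ([0.445, -0.178, 0.011], 0.49), ([0.415, -0.18, 0.01], 0.45), ([0.476, -0.228, 0.014], 0.39), ([0.427, -0.222, 0.009], 0.37)]
wax_jar [([0.392, 0.28, -0.003], 0.78)]
label_roll [([0.368, 0.178, -0.003], 0.71)]
wick_tin [([0.523, 0.20
[... 608 characters left out ...]
tray [([0.449, -0.232, 0.002], 0.79), ([0.286, -0.28, 0.001], 0.64)]
wax1 [([0.453, -0.182, 0.012], 0.67), ([0.417, -0.179, 0.009], 0.59), ([0.49, -0.186, 0.007], 0.55), ([0.475, -0.223, 0.011], 0.54), ([0.429, -0.224, 0.012], 0.41)]
wax_jar [([0.396, 0.284, -0.005], 0.96)]
label_roll [([0.368, 0.17, 0.003], 0.57)]
wick_tin [([0.364, 0.097, 0.0], 0.65)]
jar_a [([0.621, -0.144, 0.004], 0.8), ([0.29, -0.277, -0.001], 0.68), ([0.45, -0.23, 0.002], 0.24)]
wrist 328.8495554603647 316.216768249889 198.0770368710354 [0.267 0.624 0.385] [163.93, 0.009, -106.745]
melter []
hopper_mouth []
pull_knob []
gate_edge []
open_line []
pot_floor []
tray []
wax1 []
wax_jar []
label_roll []
wick_tin []
jar_a []
```

View pics/top0.png

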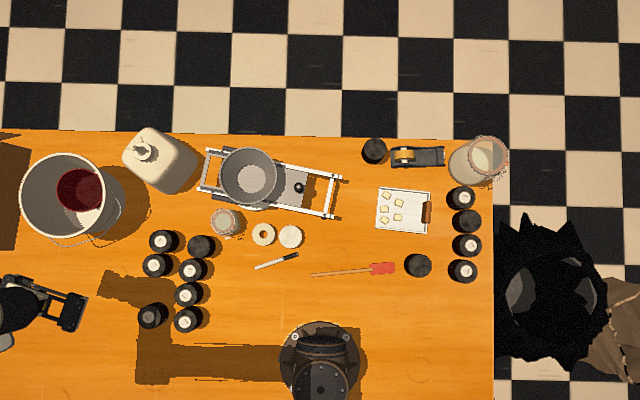

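View pics/side0.png

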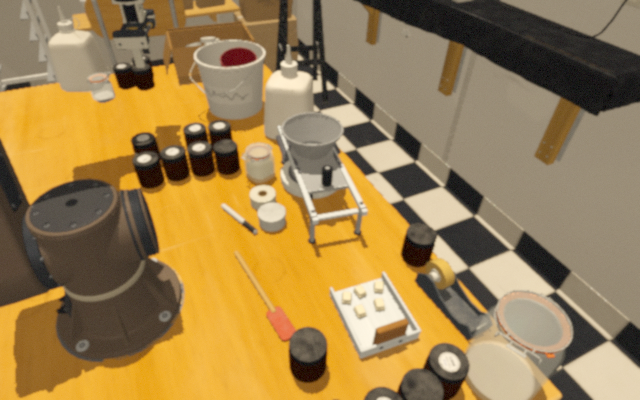

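The top view shows the tray at about px (404,211) with its lip left (+y) and grip block right at (427,211). The hopper is at (248,176) and the knob at (299,188). The side view shows the same layout, with the tray at (375,312) and the knob at (327,175). I'll move the wrist camera over the tray now.

>>> play_rows:
  plan:
    - [2.36,2.25,-1.07,0,0,0]
    - [2.36,2.25,-1.07,0,0,0]
    - [2.36,2.25,-1.07,0,0,0]
    - [2.36,2.25,-1.07,0,0,0]
    - [2.36,2.25,-1.07,0,0,0]
    - [2.36,2.25,-1.07,0,0,0]
    - [2.36,2.25,-1.07,0,0,0]
    - [2.36,2.25,-1.07,0,0,0]
    - [2.36,2.25,-1.07,0,0,0]
    - [2.36,2.25,-1.07,0,0,0]
    - [2.36,2.25,-1.07,0,0,0]
    - [2.36,2.25,-1.07,0,0,0]
    - [2.36,2.25,-1.07,0,0,0]
    - [2.36,2.25,-1.07,0,0,0]

```text
clock: 3.12
tool_pos: [0.4204, 0.2481, 0.3963]
orientation: [-179.9, -0.0, -16.7]
force: [0.5, 1.0, -0.1]
opening: 0.0877
gripper_force: 0.0
```

>>> play_rows:
  plan:
    - [1,3.35,0,0,0,0]
    - [1,3.35,0,0,0,0]
    - [1,3.35,0,0,0,0]
    - [1,3.35,0,0,0,0]
    - [1,3.35,0,0,0,0]
    - [1,3.35,0,0,0,0]
    - [1,3.35,0,0,0,0]
    - [1,3.35,0,0,0,0]
    - [1,3.35,0,0,0,0]
    - [1,3.35,0,0,0,0]
    - [1,3.35,0,0,0,0]
    - [1,3.35,0,0,0,0]
    - [0,0,0,0,0,-7]
    - [0,0,0,0,0,-7]
    - [0,0,0,0,0,0]

```text
clock: 4.37
tool_pos: [0.419, -0.1707, 0.3953]
orientation: [-180.0, 0.0, -2.5]
force: [0.1, 0.5, 0.9]
opening: 0.0877
gripper_force: 0.0
```

```bash
cat > h.py <<'E'
from plant import *
import cv2,numpy as np
from scipy.spatial.transform import Rotation as R
def ray(s,u,v):
    d=R.from_euler('xyz',s["attitude"],degrees=True).apply([(u-s["cx"])/s["fx"],(v-s["cy"])/s["fy"],1]);return np.array(s["position"]),d
def onz(s,u,v,z):
    p,d=ray(s,u,v);return p+d*(z-p[2])/d[2]
def tri(rs):
    A=np.zeros((3,3));b=np.zeros(3)
    for p,d in rs:
        d=d/np.linalg.norm(d);M=np.eye(3)-np.outer(d,d);A+=M;b+=M@p
    return np.linalg.solve(A,b)
def proj(s,P):
    q=R.from_euler('xyz',s["attitude"],degrees=True).inv().apply(np.array(P)-s["position"]);return q[:2]/q[2]*[s["fx"],s["fy"]]+[s["cx"],s["cy"]]
def sp(c,t,n=3): print(c,t,[(np.round(r["position"],3).tolist(),round(r["score"],2)) for r in spot_point(c,t)[:n]])
def shot(c,f):
    import pickle
    s=snapshot(c);pickle.dump(s,open(f"{f}.pkl","wb"));cv2.imwrite(f"pics/{f}.png",s["frame"][:,:,::-1]);return s
def st():
    o=get_obs();print({k:np.round(o[k],3).tolist() for k in("clock","joint_pos","tool_pos","orientation","force","opening","gripper_force")})
E
python3 - <<'E'
from h import *
st();s=shot("wrist","w1");print(s["position"],s["attitude"]);sp("wrist","tray");sp("wrist","wax1",6)
E
```

```text
{'clock': 4.367, 'joint_pos': [2.912, -4.934, -10.356, -0.002, -84.585, 84.569], 'tool_pos': [0.419, -0.171, 0.395], 'orientation': [-179.999, 0.007, -2.519], 'force': [0.131, 0.489, 0.871], 'opening': 0.088, 'gripper_force': 0.0}
[ 0.49501794 -0.17441841  0.53485445] [ 1.63922579e+02 -1.72552754e-02 -9.25436746e+01]
wrist tray [([0.449, -0.236, -0.004], 0.86)]
wrist wax1 [([0.426, -0.224, 0.01], 0.73), ([0.489, -0.189, 0.008], 0.71), ([0.416, -0.181, 0.008], 0.53), ([0.449, -0.182, 0.012], 0.45), ([0.482, -0.028, 0.091], 0.34)]
```

View w1.

View pics/w1.png

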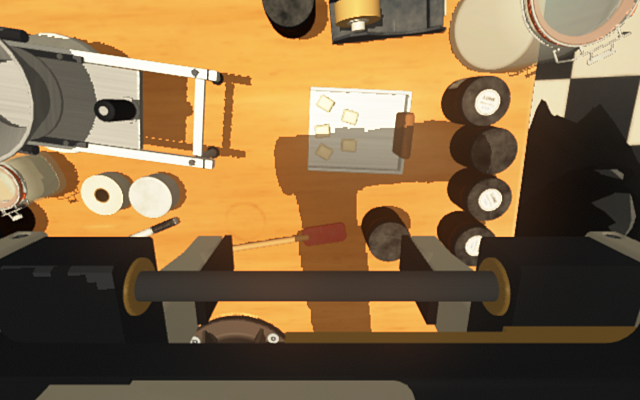

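The wrist view shows the tray outline from (308,88) to (411,172), the grip block at (404,135) and the knob at (118,110). I need enlarged crops for exact corners.

```bash
python3 - <<'E'
from h import *
a=cv2.imread("pics/w1.png")[80:180,300:425];b=cv2.imread("pics/top0.png")[180:240,370:440]
a=cv2.resize(a,None,fx=6,fy=6,interpolation=cv2.INTER_CUBIC)[:600]
cv2.imwrite("pics/c1.png",a)
s=shot("top","t1")
b=cv2.resize(s["frame"][180:240,365:440,::-1],None,fx=8,fy=8,interpolation=cv2.INTER_CUBIC);cv2.imwrite("pics/c2.png",b)
E
```

```text
(no output)
```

View pics/c1.png

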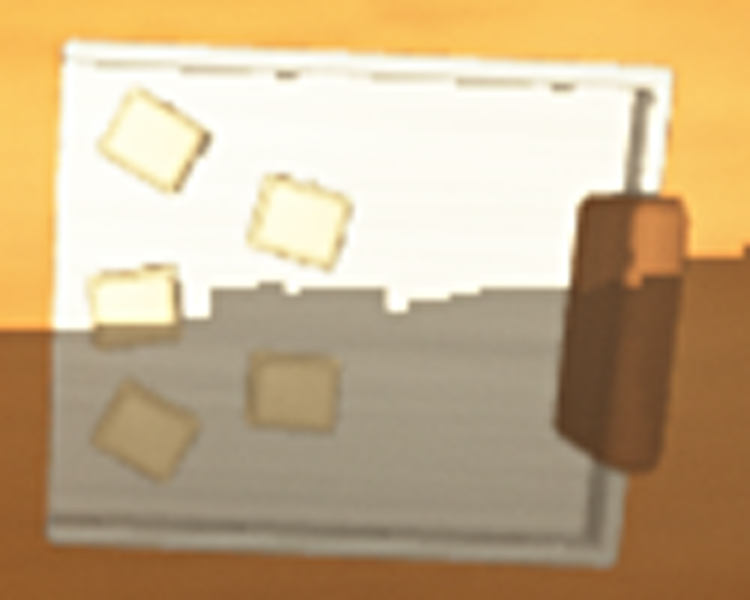

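The crop shows the wall-top corners at crop px (62,42), (48,545), (670,68) and (612,565). The block's top face is centred at about (645,333).

```bash
python3 - <<'E'
from h import *
import pickle
s=pickle.load(open("w1.pkl","rb"));t=pickle.load(open("t1.pkl","rb"))
f=lambda u,v:(300+u/6,80+v/6)
C=[onz(s,*f(*p),.024) for p in [(62,42),(48,545),(670,68),(612,565)]];C=np.array(C)
print(np.round(C,4));ctr=C.mean(0);ax=(C[0]+C[1]-C[2]-C[3])/2;print("ctr",ctr,"len",np.linalg.norm(ax),"wid",np.linalg.norm(C[0]-C[1]),np.linalg.norm(C[2]-C[3]),"yaw",np.degrees(np.arctan2(ax[1],ax[0])))
b=onz(s,*f(645,333),.066);print("block",b)
a=ax/np.linalg.norm(ax);print("block from tray",ctr-a*.066, "top px of tray corners",[np.round(proj(t,c),1).tolist() for c in C],proj(t,b))
# brown block in top view
h=cv2.cvtColor(t["frame"][180:240,365:440],cv2.COLOR_RGB2HSV)
for nm in["hopper_mouth","pull_knob","gate_edge","open_line","melter"]: 
    sp("top",nm,1);
snapshot("wrist")
for nm in["pull_knob","gate_edge","open_line","hopper_mouth"]: sp("wrist",nm,1)
print(tri([ray(s,*f(640,197)),ray(t,427,205)]))
E
```

```text
[[ 0.5184 -0.1669  0.024 ]
 [ 0.3932 -0.1571  0.024 ]
 [ 0.5057 -0.3163  0.024 ]
 [ 0.3813 -0.3055  0.024 ]]
ctr [ 0.44966369 -0.23645324  0.024     ] len 0.14941706188702164 wid 0.12561179028123454 0.12494973680957025 yaw 85.26072983272935
block [ 0.44582975 -0.30091357  0.066     ]
block from tray [ 0.44421067 -0.30222759  0.024     ] top px of tray corners [[380.5, 185.5], [376.6, 227.8], [430.9, 191.0], [427.0, 233.0]] [428.80404924 210.0928277 ]
top hopper_mouth [([0.523, 0.206, 0.173], 0.65)]
top pull_knob []
top gate_edge [([0.291, -0.273, 0.0], 0.67)]
top open_line []
top melter [([0.518, 0.204, -0.003], 0.67)]
wrist pull_knob [([0.492, -0.188, 0.009], 0.65)]
wrist gate_edge [([0.49, 0.055, 0.092], 0.96)]
wrist open_line [([0.477, -0.029, 0.094], 0.61)]
wrist hopper_mouth [([0.494, -0.187, 0.011], 0.3)]
[ 0.47118549 -0.32451264 -0.04621858]
```

View pics/c2.png

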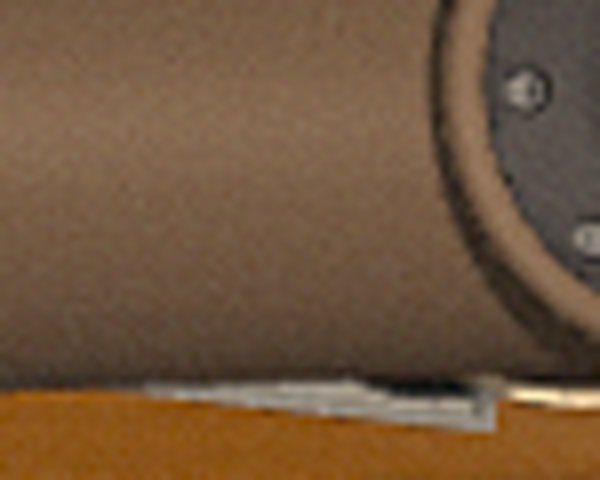

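>>> play_rows:
  plan:
    - [0,0,0,0,0,2.2]
    - [0.46,1.605,3.06,0,0,0]
    - [0.46,1.605,3.06,0,0,0]
    - [0.46,1.605,3.06,0,0,0]
    - [0.46,1.605,3.06,0,0,0]
    - [0.46,1.605,3.06,0,0,0]
    - [0.46,1.605,3.06,0,0,0]
    - [0.46,1.605,3.06,0,0,0]
    - [0.46,1.605,3.06,0,0,0]
    - [0,0,0,0,0,0]
    - [0,0,0,0,0,0]
  grip: 4.5

```text
clock: 5.98
tool_pos: [0.4438, -0.3013, 0.1487]
orientation: [-180.0, 0.3, -5.0]
force: [-0.6, 0.4, 0.5]
opening: 0.0448
gripper_force: 0.0
```

```bash
python3 - <<'E'
from h import *
st();s=shot("wrist","w2");o=get_obs()
Rt=R.from_euler('xyz',o["orientation"],degrees=True)
for n,P in [("blk top",[.445,-.3017,.066]),("tcp",o["tool_pos"])]: print(n,proj(s,P))
sp("wrist","tray")
im=s["frame"][:,:,::-1].copy()
a=np.radians(85.26);ax=np.array([np.cos(a),np.sin(a),0]);ay=np.array([-ax[1],ax[0],0])
for i in(-1,1):
  for j in(-1,1):
    p=proj(s,np.array([.445,-.3017,.066])+ax*.007*i+ay*.032*j);cv2.circle(im,tuple(int(round(v)) for v in p),2,(0,255,0),-1)
cv2.imwrite("pics/w2b.png",im)
E
```

```text
{'clock': 5.983, 'joint_pos': [-13.217, 12.645, -24.219, 0.003, -53.401, 98.203], 'tool_pos': [0.444, -0.301, 0.149], 'orientation': [-179.965, 0.262, -5.013], 'force': [-0.624, 0.393, 0.533], 'opening': 0.045, 'gripper_force': 0.0}
blk top [316.24192248 212.30874865]
tcp [315.10838028 271.15342424]
wrist tray [([0.449, -0.236, -0.004], 0.81), ([0.471, -0.221, 0.014], 0.64)]
```

View pics/w2b.png

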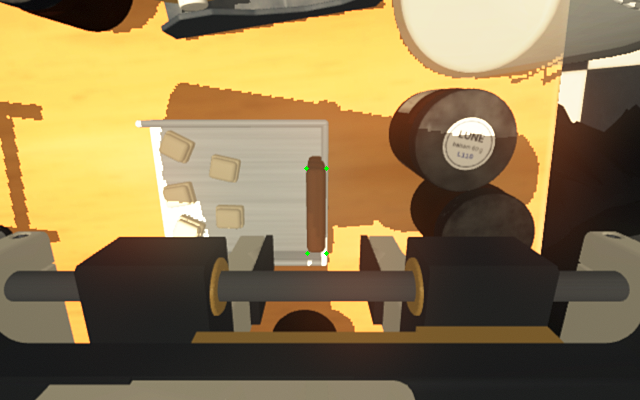

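The predicted block-top corners at (307,168) and (327,253) match the block in the second wrist view, so I'll descend and grip.

>>> play_rows:
  plan:
    - [0,0,2.06,0,0,0]
    - [0,0,2.06,0,0,0]
    - [0,0,2.06,0,0,0]
    - [0,0,2.06,0,0,0]
    - [0,0,2.06,0,0,0]
    - [0,0,0,0,0,0]
    - [0,0,0,0,0,0]

```text
clock: 6.67
tool_pos: [0.4456, -0.3006, 0.0487]
orientation: [180.0, -0.0, -4.9]
force: [-0.3, 0.1, 0.6]
opening: 0.045
gripper_force: 0.0
```

>>> play_rows:
  plan:
    - [0,0,0,0,0,0]
    - [0,0,0,0,0,0]
    - [0,0,0,0,0,0]
    - [0,0,0,0,0,0]
    - [0,0,0,0,0,0]
    - [0,0,0,0,0,0]
    - [0,0,0,0,0,0]
    - [0,0,0,0,0,0]
  grip: 0.5

```text
clock: 7.33
tool_pos: [0.4452, -0.301, 0.0481]
orientation: [180.0, -0.0, -4.9]
force: [-0.6, 1.9, 6.5]
opening: 0.0138
gripper_force: 30.0
```

Gripped, with an opening of 13.8 mm against a 14 mm block. Next I lift with soft ramps.

>>> play_rows:
  plan:
    - [0,0,-0.5,0,0,0]
    - [0,0,-1,0,0,0]
    - [0,0,-1.5,0,0,0]
    - [0,0,-2,0,0,0]
    - [0,0,-2,0,0,0]
    - [0,0,-2,0,0,0]
    - [0,0,-2,0,0,0]
    - [0,0,-2,0,0,0]
    - [0,0,-2,0,0,0]
    - [0,0,-2,0,0,0]
    - [0,0,-1.5,0,0,0]
    - [0,0,-1,0,0,0]
    - [0,0,-0.5,0,0,0]
    - [0,0,0,0,0,0]

```text
clock: 8.5
tool_pos: [0.4451, -0.301, 0.2485]
orientation: [180.0, -0.1, -4.9]
force: [-0.2, -0.2, -2.9]
opening: 0.014
gripper_force: 30.0
```

```bash
python3 - <<'E'
from h import *
st();s=shot("wrist","w3");sp("wrist","tray");sp("wrist","wax1",6)
E
```

```text
{'clock': 8.5, 'joint_pos': [-13.15, 7.404, -16.494, 0.001, -66.017, 98.227], 'tool_pos': [0.445, -0.301, 0.249], 'orientation': [179.987, -0.084, -4.923], 'force': [-0.225, -0.207, -2.942], 'opening': 0.014, 'gripper_force': 30.0}
wrist tray [([0.448, -0.236, 0.193], 0.64)]
wrist wax1 [([0.455, -0.181, 0.212], 0.97), ([0.47, -0.22, 0.213], 0.91), ([0.491, -0.188, 0.209], 0.81), ([0.418, -0.182, 0.21], 0.67)]
```

View pics/w3.png

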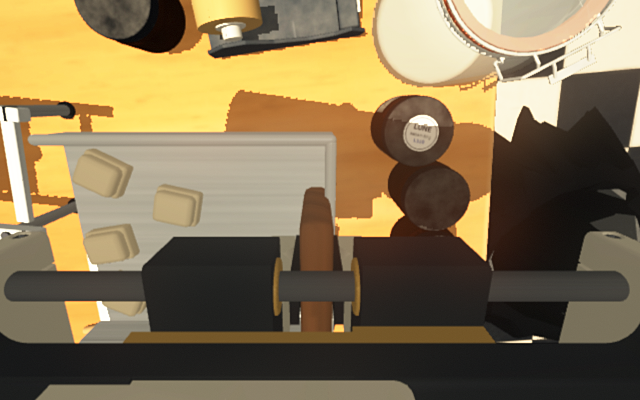

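The tray hangs level with the blocks undisturbed. I'll carry it to the hopper.

>>> play_rows:
  plan:
    - [0.05,-0.5,0,0,0,0]
    - [0.1,-1,0,0,0,0]
    - [0.15,-1.5,0,0,0,0]
    - [0.2,-2,0,0,0,0]
    - [0.24,-2.5,0,0,0,0]
    - [0.24,-2.5,0,0,0,0]
    - [0.24,-2.5,0,0,0,0]
    - [0.24,-2.5,0,0,0,0]
    - [0.24,-2.5,0,0,0,0]
    - [0.24,-2.5,0,0,0,0]
    - [0.24,-2.5,0,0,0,0]
    - [0.24,-2.5,0,0,0,0]
    - [0.24,-2.5,0,0,0,0]
    - [0.2,-2,0,0,0,0]
    - [0.15,-1.5,0,0,0,0]
    - [0.15,-1.5,0,0,0,0]
    - [0.1,-1,0,0,0,0]
    - [0.05,-0.5,0,0,0,0]
    - [0,0,0,0,0,0]

```text
clock: 10.23
tool_pos: [0.507, 0.036, 0.2473]
orientation: [180.0, 0.0, -4.8]
force: [-0.5, -0.4, -2.3]
opening: 0.0141
gripper_force: 30.0
```

```bash
python3 - <<'E'
from h import *
st();s=shot("side","s1");sp("side","tray");sp("side","wax1",6);sp("side","hopper_mouth",1);sp("side","pull_knob",1);sp("side","melter",1)
cv2.imwrite("pics/s1c.png",cv2.resize(s["frame"][60:260,230:430,::-1],None,fx=3,fy=3))
# plan: rows for tilt with lip pivot, 19 rows x 2 deg about tool x
o=get_obs();Q=R.from_euler('xyz',o["orientation"],degrees=True)
lip=np.array([0,-.141,.048])
p=np.array(o["tool_pos"]);print("lip",p+Q.apply(lip))
for sg in(1,-1):
  d=R.from_rotvec([np.radians(2*sg),0,0]);sh=lip-d.apply(lip);print(sg,"shift in tool cm (shift then turn)",np.round(sh*100,3),"lip dir",Q.apply(d.apply([0,-1,0])))
E
```

```text
{'clock': 10.233, 'joint_pos': [26.226, 4.667, -19.811, -0.003, -65.552, 58.931], 'tool_pos': [0.507, 0.036, 0.247], 'orientation': [179.987, 0.027, -4.845], 'force': [-0.501, -0.407, -2.315], 'opening': 0.014, 'gripper_force': 30.0}
side tray [([0.511, 0.108, 0.198], 0.72)]
side wax1 [([0.481, 0.154, 0.211], 0.5), ([0.491, 0.115, 0.212], 0.49), ([0.621, -0.146, 0.001], 0.34)]
side hopper_mouth [([0.526, 0.208, 0.169], 0.87)]
side pull_knob [([0.498, 0.069, 0.09], 0.88)]
side melter [([0.522, 0.203, -0.001], 0.63)]
lip [0.51915154 0.17485054 0.19959505]
1 shift in tool cm (shift then turn) [0.    0.159 0.495] lip dir [0.08659681 0.99563191 0.03490122]
-1 shift in tool cm (shift then turn) [ 0.    -0.176 -0.489] lip dir [ 0.08659544  0.99563215 -0.03489777]
```

View pics/s1c.png

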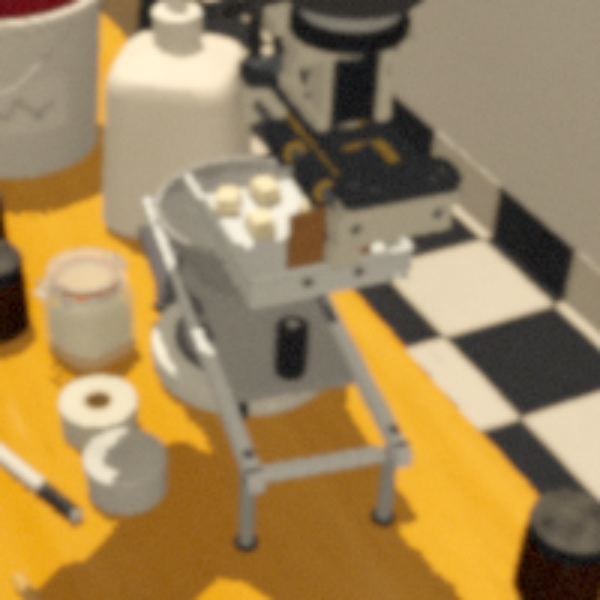

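The side view shows the lip reaching over the hopper mouth, with the gate shut and the knob at crop px (290,347). I'll tilt about the lip.

>>> play_rows:
  plan:
    - [0,-0.18,-0.49,-2,0,0]
    - [0,-0.18,-0.49,-2,0,0]
    - [0,-0.18,-0.49,-2,0,0]
    - [0,-0.18,-0.49,-2,0,0]
    - [0,-0.18,-0.49,-2,0,0]
    - [0,-0.18,-0.49,-2,0,0]
    - [0,-0.18,-0.49,-2,0,0]
    - [0,-0.18,-0.49,-2,0,0]
    - [0,-0.18,-0.49,-2,0,0]
    - [0,-0.18,-0.49,-2,0,0]

```text
clock: 11.37
tool_pos: [0.5093, 0.06, 0.2933]
orientation: [159.9, -0.0, -5.0]
force: [-0.2, 0.3, -2.5]
opening: 0.0141
gripper_force: 30.0
```

```bash
python3 - <<'E'
from h import *
st();o=get_obs();Q=R.from_euler('xyz',o["orientation"],degrees=True);print("lip",np.array(o["tool_pos"])+Q.apply([0,-.141,.048]))
E
```

```text
{'clock': 11.367, 'joint_pos': [39.058, 7.888, -18.699, 14.636, -78.032, 41.076], 'tool_pos': [0.509, 0.06, 0.293], 'orientation': [159.923, -0.031, -4.966], 'force': [-0.16, 0.257, -2.543], 'opening': 0.014, 'gripper_force': 29.999}
lip [0.51941186 0.1755268  0.19984695]
```

>>> play_rows:
  plan:
    - [0,-0.18,-0.49,-2,0,0]
    - [0,-0.18,-0.49,-2,0,0]
    - [0,-0.18,-0.49,-2,0,0]
    - [0,-0.18,-0.49,-2,0,0]
    - [0,-0.18,-0.49,-2,0,0]
    - [0,-0.18,-0.49,-2,0,0]
    - [0,-0.18,-0.49,-2,0,0]
    - [0,-0.18,-0.49,-2,0,0]
    - [0,-0.18,-0.49,-2,0,0]
    - [0,-0.18,-0.49,-2,0,0]
    - [0,0,0,0,0,0]
    - [0,0,0,0,0,0]
    - [0,0,0,0,0,0]
    - [0,0,0,0,0,0]
    - [0,0,0,0,0,0]
    - [0,0,0,0,0,0]

```text
clock: 12.7
tool_pos: [0.5126, 0.099, 0.3272]
orientation: [140.0, -0.0, -4.9]
force: [0.2, 0.4, -1.2]
opening: 0.0138
gripper_force: 30.0
```

```bash
python3 - <<'E'
from h import *
st();o=get_obs();Q=R.from_euler('xyz',o["orientation"],degrees=True);print("lip",np.array(o["tool_pos"])+Q.apply([0,-.141,.048]))
w=shot("wrist","w4");s=shot("side","s2");sp("side","wax1",6);sp("wrist","wax1",6)
cv2.imwrite("pics/m4.png",np.hstack([cv2.resize(w["frame"][:,:,::-1],(480,300)),cv2.resize(s["frame"][70:230,250:420,::-1],(319,300))]))
E
```

```text
{'clock': 12.7, 'joint_pos': [48.12, 15.868, -15.11, 22.737, -92.597, 31.03], 'tool_pos': [0.513, 0.099, 0.327], 'orientation': [140.049, -0.024, -4.946], 'force': [0.2, 0.351, -1.198], 'opening': 0.014, 'gripper_force': 30.0}
lip [0.51928569 0.17600622 0.19983172]
side wax1 [([0.542, 0.231, 0.108], 0.62), ([0.497, 0.235, 0.114], 0.42)]
wrist wax1 [([0.536, 0.204, 0.101], 0.81), ([0.49, 0.213, 0.104], 0.41)]
```

View pics/m4.png

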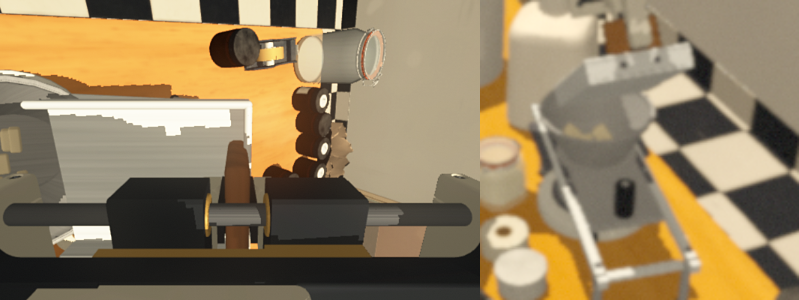

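Four or five blocks seem to be in the hopper and the visible tray floor is bare. I'll tilt a little more as insurance, then level out again.

>>> play_rows:
  plan:
    - [0,-0.18,-0.49,-2,0,0]
    - [0,-0.18,-0.49,-2,0,0]
    - [0,-0.18,-0.49,-2,0,0]
    - [0,0,0,0,0,0]
    - [0,0,0,0,0,0]
    - [0,0,0,0,0,0]
    - [0,0.16,0.49,2,0,0]
    - [0,0.3,0.99,4,0,0]
    - [0,0.3,0.99,4,0,0]
    - [0,0.3,0.99,4,0,0]
    - [0,0.3,0.99,4,0,0]
    - [0,0.3,0.99,4,0,0]
    - [0,0.3,0.99,4,0,0]
    - [0,0.3,0.99,4,0,0]
    - [0,0.3,0.99,4,0,0]
    - [0,0.3,0.99,4,0,0]
    - [0,0.3,0.99,4,0,0]
    - [0,0.3,0.99,4,0,0]
    - [0,0,0,0,0,0]

```text
clock: 14.48
tool_pos: [0.5059, 0.0341, 0.2477]
orientation: [-179.7, -0.0, -5.1]
force: [0.6, 0.5, -1.6]
opening: 0.0138
gripper_force: 30.0
```

```bash
python3 - <<'E'
from h import *
st();o=get_obs();print(np.array(o["joint_pos"]).round(1))
s=shot("side","s3");sp("side","wax1",6);sp("side","tray",1)
E
```

```text
{'clock': 14.483, 'joint_pos': [25.891, 4.459, -19.867, -0.281, -65.487, 59.112], 'tool_pos': [0.506, 0.034, 0.248], 'orientation': [-179.684, -0.029, -5.113], 'force': [0.555, 0.535, -1.569], 'opening': 0.014, 'gripper_force': 29.999}
[ 25.9   4.5 -19.9  -0.3 -65.5  59.1]
side wax1 [([0.496, 0.233, 0.119], 0.46)]
side tray [([0.51, 0.104, 0.2], 0.94)]
```

>>> play_rows:
  plan:
    - [-0.09,1,0,-0.3,0,0]
    - [-0.19,2,0,0,0,0]
    - [-0.28,3,0,0,0,0]
    - [-0.28,3,0,0,0,0]
    - [-0.28,3,0,0,0,0]
    - [-0.28,3,0,0,0,0]
    - [-0.28,3,0,0,0,0]
    - [-0.28,3,0,0,0,0]
    - [-0.28,3,0,0,0,0]
    - [-0.28,3,0,0,0,0]
    - [-0.28,3,0,0,0,0]
    - [-0.19,2,0,0,0,0]
    - [-0.16,1.5,0,0,0,0]
    - [-0.04,0.4,0,0,0,0]
    - [0,0,0,0,0,0]

```text
clock: 15.88
tool_pos: [0.4462, -0.2995, 0.2496]
orientation: [179.7, 0.0, -5.0]
force: [-0.7, 0.7, -1.9]
opening: 0.0137
gripper_force: 30.0
```

```bash
python3 - <<'E'
from h import *
st()
for c in("side","wrist","top"):
  s=shot(c,"r_"+c);sp(c,"wax1",6)
sp("side","tray",1);sp("side","pull_knob",1);sp("side","hopper_mouth",1)
a=pickle=None
s=cv2.imread("pics/r_side.png")[80:230,250:400];t=cv2.imread("pics/r_side.png")[250:380,310:440];u=cv2.imread("pics/r_top.png")[130:250,180:340]
cv2.imwrite("pics/m5.png",np.hstack([cv2.resize(x,(266,300),interpolation=cv2.INTER_CUBIC) for x in(s,t,u)]))
E
```

```text
{'clock': 15.883, 'joint_pos': [-12.711, 7.34, -16.586, 0.375, -66.076, 97.603], 'tool_pos': [0.446, -0.299, 0.25], 'orientation': [179.66, 0.048, -4.956], 'force': [-0.686, 0.733, -1.923], 'opening': 0.014, 'gripper_force': 29.999}
side wax1 [([0.365, 0.098, 0.002], 0.53), ([0.494, 0.235, 0.117], 0.45), ([0.54, 0.229, 0.11], 0.39)]
wrist wax1 [([0.479, -0.025, 0.09], 0.18)]
top wax1 [([0.498, 0.24, 0.113], 0.62), ([0.543, 0.227, 0.108], 0.47), ([0.484, 0.214, 0.104], 0.43), ([0.513, 0.228, 0.1], 0.42), ([0.538, 0.206, 0.108], 0.4)]
side tray [([0.448, -0.228, 0.203], 0.93)]
side pull_knob [([0.497, 0.069, 0.091], 0.92)]
side hopper_mouth [([0.525, 0.205, 0.169], 0.79)]
```

The top camera finds all five blocks in the hopper and none on the tray. I'll set the tray down.

>>> play_rows:
  plan:
    - [0,0,1,0.3,0,0]
    - [0,0,2,0,0,0]
    - [0,0,3,0,0,0]
    - [0,0,3,0,0,0]
    - [0,0,3,0,0,0]
    - [0,0,3,0,0,0]
    - [0,0,2,0,0,0]
    - [0,0,1,0,0,0]
    - [0,0,0.7,0,0,0]
    - [0,0,0.5,0,0,0]
    - [0,0,0.3,0,0,0]
    - [0,0,0.3,0,0,0]
    - [0,0,0.1,0,0,0]
    - [0,0,0.1,0,0,0]
    - [0,0,0,0,0,0]
    - [0,0,0,0,0,0]

```text
clock: 17.67
tool_pos: [0.4466, -0.2989, 0.0501]
orientation: [180.0, -0.0, -4.9]
force: [0.4, -0.4, -2.4]
opening: 0.0136
gripper_force: 30.0
```

>>> play_rows:
  plan:
    - [0,0,0.1,0,0,0]
    - [0,0,0.1,0,0,0]
    - [0,0,0,0,0,0]
    - [0,0,0,0,0,0]

```text
clock: 18.0
tool_pos: [0.4466, -0.299, 0.0481]
orientation: [180.0, -0.0, -4.9]
force: [-1.4, 0.6, 3.5]
opening: 0.0135
gripper_force: 30.0
```

Contact, so I release to 45 mm and rise.

>>> play_rows:
  plan:
    - [0,0,0,0,0,0]
    - [0,0,0,0,0,0]
    - [0,0,0,0,0,0]
    - [0,0,0,0,0,0]
    - [0,0,0,0,0,0]
    - [0,0,0,0,0,0]
    - [0,0,-1,0,0,0]
    - [0,0,-2,0,0,0]
    - [0,0,-3,0,0,0]
    - [0,0,-3,0,0,0]
    - [0,0,-3,0,0,0]
    - [0,0,-3,0,0,0]
    - [0,0,-3,0,0,0]
    - [0,0,-2,0,0,0]
    - [0,0,0,0,0,0]
  grip: 4.5

```text
clock: 19.25
tool_pos: [0.4482, -0.2999, 0.2537]
orientation: [179.8, -0.5, -4.9]
force: [1.5, -1.3, 0.5]
opening: 0.0449
gripper_force: 0.0
```

```bash
python3 - <<'E'
from h import *
import pickle
st()
s=shot("wrist","w5")
for n in("tray","pull_knob","gate_edge","open_line"):sp("wrist",n,1)
s=shot("side","s5")
for n in("tray","pull_knob","gate_edge","open_line"):sp("side",n,1)
t=shot("top","t5")
for n in("tray","pull_knob","gate_edge","open_line"):sp("top",n,1)
# knob top by dark blob in side/top views
P=[.4945,.068,.144]
print(proj(s,P),proj(t,P))
rs=[]
for im,nm in((s,"side"),(t,"top")):
    u,v=proj(im,P).astype(int);g=im["frame"][v-14:v+15,u-14:u+15].max(2)
    n,l,stt,c=cv2.connectedComponentsWithStats((g<70).astype(np.uint8));print(nm,[(stt[i].tolist(),(c[i]+[u-14,v-14]).round(1).tolist()) for i in range(1,n) if stt[i][4]>8])
E
```

```text
{'clock': 19.25, 'joint_pos': [-12.887, 7.143, -16.152, 0.099, -66.216, 97.97], 'tool_pos': [0.448, -0.3, 0.254], 'orientation': [179.842, -0.472, -4.877], 'force': [1.504, -1.28, 0.487], 'opening': 0.045, 'gripper_force': 0.0}
wrist tray [([0.451, -0.234, -0.005], 0.78)]
wrist pull_knob []
wrist gate_edge []
wrist open_line [([0.482, -0.026, 0.093], 0.6)]
side tray [([0.452, -0.229, 0.001], 0.93)]
side pull_knob [([0.497, 0.069, 0.089], 0.63)]
side gate_edge [([0.495, 0.052, 0.092], 0.94)]
side open_line [([0.396, 0.28, -0.005], 0.42)]
top tray [([0.449, -0.232, -0.003], 0.78)]
top pull_knob [([0.488, 0.212, 0.108], 0.24)]
top gate_edge [([0.493, 0.055, 0.094], 0.59)]
top open_line [([0.481, -0.028, 0.096], 0.67)]
[326.79273162 168.3360221 ] [299.50755593 187.04126542]
side [([10, 15, 10, 14, 108], [326.5, 175.8])]
top [([9, 10, 10, 10, 58], [298.9, 187.9])]
```

>>> play_rows:
  plan:
    - [0.07,-1.55,0,0,0,0]
    - [0.14,-3.1,0,0,0,0]
    - [0.14,-3.1,0,0,0,0]
    - [0.14,-3.1,0,0,0,0]
    - [0.14,-3.1,0,0,0,0]
    - [0.14,-3.1,0,0,0,0]
    - [0.14,-3.1,0,0,0,0]
    - [0.14,-3.1,0,0,0,0]
    - [0.14,-3.1,0,0,0,0]
    - [0.14,-3.1,0,0,0,0]
    - [0.14,-3.1,0,0,0,0]
    - [0.14,-3.1,0,0,0,0]
    - [0.07,-1.55,0,0,0,0]
  grip: 5.5

```text
clock: 21.08
tool_pos: [0.4953, 0.0731, 0.2478]
orientation: [-180.0, -0.0, -4.8]
force: [-0.1, 1.0, -0.4]
opening: 0.0551
gripper_force: 0.0
```

>>> play_rows:
  plan:
    - [0,0,0,0,0,6.8]
    - [0,0,0,0,0,6.8]
    - [0,0,0,0,0,6.8]
    - [0,0,0,0,0,6.8]
    - [0,0,0,0,0,6.8]
    - [0,0,0,0,0,6.8]
    - [0,0,0,0,0,6.8]
    - [0,0,0,0,0,6.8]
    - [0,0,0,0,0,6.8]
    - [0,0,0,0,0,6.8]
    - [0,0,0,0,0,6.8]
    - [0,0,0,0,0,6.8]
    - [0,0,0,0,0,6.8]
    - [0,0,0,0,0,6.8]
    - [0,0,0,0,0,0]
    - [0,0,0,0,0,0]

```text
clock: 22.42
tool_pos: [0.495, 0.0703, 0.2477]
orientation: [-180.0, 0.0, -99.9]
force: [0.0, 0.1, 0.3]
opening: 0.055
gripper_force: 0.0
```

```bash
python3 - <<'E'
from h import *
st()
s=shot("wrist","w6")
for n in("pull_knob","gate_edge","open_line","hopper_mouth"):sp("wrist",n,2)
for P in ([.496,.069,.144],[.496,.069,.119]):
    print(proj(s,P))
g=s["frame"].max(2);u,v=proj(s,[.496,.069,.130]).astype(int)
n,l,t,c=cv2.connectedComponentsWithStats((g[v-60:v+60,u-60:u+60]<65).astype(np.uint8))
print([(t[i].tolist(),(c[i]+[u-60,v-60]).round(1).tolist()) for i in range(1,n) if t[i][4]>60],u,v)
E
```

```text
{'clock': 22.417, 'joint_pos': [30.647, 3.797, -20.715, -0.001, -65.484, -40.551], 'tool_pos': [0.495, 0.07, 0.248], 'orientation': [-179.998, 0.003, -99.904], 'force': [0.042, 0.052, 0.302], 'opening': 0.055, 'gripper_force': 0.0}
wrist pull_knob [([0.493, 0.07, 0.099], 0.65), ([0.363, 0.094, 0.003], 0.51)]
wrist gate_edge [([0.49, 0.056, 0.094], 0.7)]
wrist open_line [([0.48, -0.024, 0.093], 0.63)]
wrist hopper_mouth []
[316.45717537 202.81823951]
[316.49983511 194.17578529]
[([45, 40, 29, 23, 298], [315.8, 184.8]), ([113, 99, 7, 21, 122], [372.6, 246.5])] 316 197
```

Lateral alignment is within 1 mm. I'll descend on the knob and close.

>>> play_rows:
  plan:
    - [0,0,1,0,0,0]
    - [0,0,2,0,0,0]
    - [0,0,2,0,0,0]
    - [0,0,2,0,0,0]
    - [0,0,2,0,0,0]
    - [0,0,1.5,0,0,0]
    - [0,0,1,0,0,0]
    - [0,0,0.7,0,0,0]
    - [0,0,0,0,0,0]
    - [0,0,0,0,0,0]

```text
clock: 23.5
tool_pos: [0.4952, 0.0703, 0.1258]
orientation: [-180.0, -0.0, -100.1]
force: [-0.2, 0.5, 1.3]
opening: 0.0547
gripper_force: 0.0
```

>>> play_rows:
  plan:
    - [0,0,0,0,0,0]
    - [0,0,0,0,0,0]
    - [0,0,0,0,0,0]
    - [0,0,0,0,0,0]
    - [0,0,0,0,0,0]
    - [0,0,0,0,0,0]
    - [0,0,0,0,0,0]
  grip: 1

```text
clock: 24.08
tool_pos: [0.4964, 0.0703, 0.1262]
orientation: [-179.9, 0.0, -100.1]
force: [6.3, -3.5, -2.2]
opening: 0.0256
gripper_force: 30.0
```

>>> play_rows:
  plan:
    - [0.3,0,0,0,0,0]
    - [0.6,0,0,0,0,0]
    - [0.8,0,0,0,0,0]
    - [0.8,0,0,0,0,0]
    - [0.8,0,0,0,0,0]
    - [0.8,0,0,0,0,0]
    - [0.8,0,0,0,0,0]
    - [0.8,0,0,0,0,0]
    - [0.8,0,0,0,0,0]
    - [0.8,0,0,0,0,0]
    - [0.6,0,0,0,0,0]
    - [0.4,0,0,0,0,0]
    - [0.2,0,0,0,0,0]
    - [0.1,0,0,0,0,0]
    - [0,0,0,0,0,0]
    - [0,0,0,0,0,0]
    - [0,0,0,0,0,0]

```text
clock: 25.5
tool_pos: [0.4812, -0.0131, 0.1261]
orientation: [-179.9, 0.1, -100.1]
force: [2.5, 6.8, -1.0]
opening: 0.0249
gripper_force: 30.0
```

```bash
python3 - <<'E'
from h import *
st();o=get_obs();d=np.array(o["tool_pos"])-[.4964,.0703,.1262];print("travel",d@[np.cos(np.radians(-100.1)),np.sin(np.radians(-100.1)),0],d)
a=[]
for c in("side","top","wrist"):
  s=shot(c,"g_"+c)
  for n in("gate_edge","open_line","pull_knob"):sp(c,n,1)
  sp(c,"wax1",6);a.append(s)
s,t,w=a
f=lambda x:cv2.resize(x[:,:,::-1],(400,300),interpolation=cv2.INTER_CUBIC)
c=lambda im,P,h:(lambda q:im["frame"][max(0,q[1]-h*3//4):q[1]+h*3//4,max(0,q[0]-h):q[0]+h])(proj(im,P).astype(int))
cv2.imwrite("pics/g.png",np.vstack([np.hstack([f(c(s,[.48,-.028,.094],50)),f(c(s,[.52,.2,.12],45))]),np.hstack([f(c(w,[.48,-.028,.094],110)),f(c(t,[.52,.2,.12],40))])]))
E
```

```text
{'clock': 25.5, 'joint_pos': [21.887, 8.967, -32.616, -0.068, -48.22, -31.963], 'tool_pos': [0.481, -0.013, 0.126], 'orientation': [-179.861, 0.147, -100.121], 'force': [2.47, 6.808, -0.985], 'opening': 0.025, 'gripper_force': 30.007}
travel 0.0847355762565558 [-1.52358614e-02 -8.33554576e-02 -5.90101798e-05]
side gate_edge [([0.477, -0.032, 0.095], 0.55)]
side open_line [([0.473, -0.031, 0.094], 0.72)]
side pull_knob []
side wax1 [([0.475, -0.027, 0.092], 0.61)]
top gate_edge [([0.479, -0.027, 0.098], 0.46)]
top open_line []
top pull_knob []
top wax1 [([0.512, 0.234, 0.038], 0.46), ([0.537, 0.201, 0.041], 0.39)]
wrist gate_edge [([0.476, -0.027, 0.092], 0.58)]
wrist open_line [([0.481, -0.032, 0.094], 0.76)]
wrist pull_knob [([0.475, -0.014, 0.096], 0.94)]
wrist wax1 []
```

View pics/g.png

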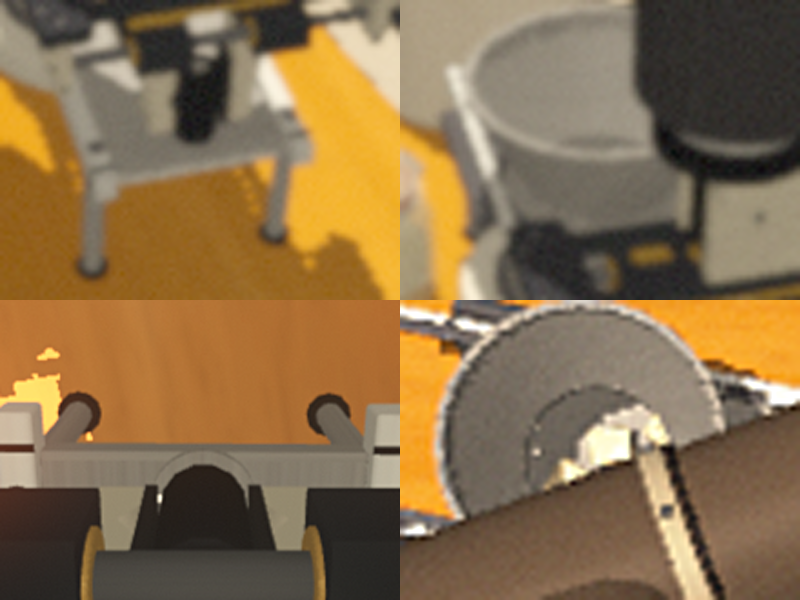

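The wrist crop shows the engraved lines on both rails at crop row ~447 and an edge of the slide or crossbar at ~443. The top crop shows blocks lying low, in the pot. I'll measure line against edge from the pixel profiles.

```bash
python3 - <<'E'
from h import *
import pickle
w=pickle.load(open("g_wrist.pkl","rb"))
g=cv2.cvtColor(w["frame"],cv2.COLOR_RGB2GRAY)
u0,v0=proj(w,[.48,-.028,.094]);print("proj open_line",u0,v0)
d=np.array([np.cos(np.radians(-100.1)),np.sin(np.radians(-100.1)),0]);n=np.array([-d[1],d[0],0])
O=np.array([.480,-.028,.094])
for name,off in(("railL",-.0565),("gate",-.033),("gate",-.026),("gate",.026),("gate",.033),("railR",.0565)):
    q=[proj(w,O+n*off+d*x) for x in np.arange(-.012,.020,.001)]
    m=cv2.remap(g.astype(np.float32),np.float32([[a[0] for a in q]]),np.float32([[a[1] for a in q]]),cv2.INTER_LINEAR)[0]
    print(name,off,np.round(q[12],1),m.astype(int).tolist())
print("scale px/mm",np.linalg.norm(proj(w,O+d*.01)-proj(w,O))/10)
E
```

```text
proj open_line 315.91738490691796 216.6195475863611
railL -0.0565 [418.3 216.7] [60, 177, 181, 180, 179, 180, 180, 180, 180, 180, 182, 124, 36, 35, 137, 183, 181, 181, 180, 180, 180, 180, 181, 179, 155, 147, 147, 134, 115, 117, 117, 118]
gate -0.033 [375.7 216.7] [58, 121, 123, 123, 122, 123, 122, 122, 122, 124, 125, 129, 112, 101, 104, 120, 123, 123, 124, 95, 45, 39, 40, 40, 41, 42, 41, 38, 68, 114, 123, 121]
gate -0.026 [363.  216.7] [136, 127, 123, 123, 124, 124, 124, 124, 125, 125, 126, 128, 113, 102, 101, 114, 117, 116, 116, 117, 117, 117, 117, 118, 119, 118, 119, 119, 121, 120, 121, 121]
gate 0.026 [268.9 216.6] [138, 125, 122, 122, 123, 122, 123, 123, 123, 126, 132, 131, 123, 104, 105, 118, 127, 127, 125, 125, 124, 124, 124, 124, 125, 125, 126, 126, 127, 126, 127, 126]
gate 0.033 [256.2 216.6] [63, 125, 125, 123, 124, 124, 124, 124, 124, 127, 133, 132, 125, 106, 107, 117, 139, 140, 123, 81, 48, 47, 50, 67, 66, 57, 49, 49, 46, 60, 118, 132]
railR 0.0565 [213.8 216.5] [58, 160, 191, 189, 188, 189, 189, 189, 190, 190, 191, 196, 99, 51, 70, 181, 192, 191, 191, 191, 191, 191, 191, 191, 182, 157, 154, 156, 216, 217, 133, 132]
scale px/mm 1.7350785107277207
```

Line and edge differ by about 1.2 mm after correcting for rail height. That agrees with the 84.7 mm of measured travel, so I'll trim +1.2 mm.

>>> play_rows:
  plan:
    - [0.12,0,0,0,0,0]
    - [0,0,0,0,0,0]
    - [0,0,0,0,0,0]
    - [0,0,0,0,0,0]
    - [0,0,0,0,0,0]
    - [0,0,0,0,0,0]

```text
clock: 26.75
tool_pos: [0.4809, -0.0142, 0.1261]
orientation: [-179.9, 0.1, -100.1]
force: [2.4, 6.8, -0.7]
opening: 0.0256
gripper_force: 30.0
```

```bash
python3 - <<'E'
from h import *
st();o=get_obs();d0=np.array(o["tool_pos"])-[.4964,.0703,.1262]
d=np.array([np.cos(np.radians(-100.1)),np.sin(np.radians(-100.1)),0]);n=np.array([-d[1],d[0],0]);print("travel",d0@d)
w=shot("wrist","g2");g=cv2.cvtColor(w["frame"],cv2.COLOR_RGB2GRAY)
for off,z in((-.0565,.096),(-.026,.094),(.026,.094),(.0565,.096)):
    q=[proj(w,np.array([.480,-.028,z])+n*off+d*x) for x in np.arange(-.006,.009,.0005)]
    print(off,cv2.remap(g.astype(np.float32),np.float32([[a[0] for a in q]]),np.float32([[a[1] for a in q]]),cv2.INTER_LINEAR)[0].astype(int).tolist())
s=shot("top","g3");sp("top","wax1",6);sp("top","hopper_mouth",1);sp("top","tray",1)
s=shot("side","g4");sp("side","wax1",6);sp("side","tray",1)
E
```

```text
{'clock': 26.75, 'joint_pos': [21.761, 8.951, -32.639, -0.07, -48.22, -31.83], 'tool_pos': [0.481, -0.014, 0.126], 'orientation': [-179.866, 0.145, -100.115], 'force': [2.393, 6.796, -0.716], 'opening': 0.026, 'gripper_force': 30.007}
travel 0.08590233677335152
-0.0565 [180, 180, 179, 179, 179, 180, 180, 180, 181, 182, 178, 153, 97, 43, 33, 34, 55, 105, 162, 184, 181, 180, 181, 180, 180, 180, 180, 180, 180, 180]
-0.026 [125, 124, 124, 125, 125, 125, 125, 125, 125, 125, 126, 127, 128, 126, 117, 107, 101, 99, 99, 104, 112, 117, 116, 117, 117, 117, 116, 117, 117, 117]
0.026 [123, 123, 124, 123, 122, 122, 123, 123, 125, 128, 130, 131, 130, 129, 128, 117, 105, 102, 102, 106, 114, 125, 125, 126, 126, 125, 125, 125, 124, 123]
0.0565 [188, 188, 188, 188, 188, 189, 189, 189, 188, 188, 190, 192, 183, 133, 63, 52, 50, 61, 102, 167, 194, 192, 191, 190, 189, 190, 190, 190, 189, 189]
top wax1 [([0.541, 0.2, 0.04], 0.49), ([0.514, 0.232, 0.042], 0.36)]
top hopper_mouth [([0.521, 0.204, 0.17], 0.61)]
top tray [([0.449, -0.235, -0.0], 0.71)]
side wax1 []
side tray [([0.45, -0.228, -0.0], 0.67)]
```

Edge and lines now agree within about 0.3 mm. I need to make sure that no block is still hanging in the hopper.

```bash
python3 - <<'E'
from h import *
import pickle
for f in("r_top","g_top","g3"):
    t=pickle.load(open(f+".pkl","rb"));im=t["frame"].astype(int)
    c0=proj(t,[.522,.205,.094]);print(f,"outlet centre",c0.round(1),"r px",np.linalg.norm(proj(t,[.562,.205,.094])-c0).round(1))
    u,v=c0.astype(int)
    for r in range(v-16,v+17,1):
        print(r,"".join('#' if (p[0]>165 and p[0]-p[2]>25) else '+' if (p[0]-p[2]>25 and p[0]>100) else '.' if abs(p[0]-p[2])<25 and p[0]>75 else ' ' for p in im[r,u-20:u+21]))
E
```

```text
r_top outlet centre [251.8 178.2] r px 14.1
162 +......  +.... +.++.+ +++++++++++++++.+++
163 ......++..++..   . ++ ++ ++++++++++++++++
164  ........ .+..++++..+.+++ +++++++++++++++
165  . ... +. ......+##+####..+++++++++++++++
166 ... ...... ++ ++###########+++++++++++++ 
167 .........+#####+#############.++++ ++++++
168 ........ ######+.+#############+++++++++.
169 ........######+..###.##+########+++++++++
170  .......###### .+###### .+#######++++++++
171 .......+#####++.+#####+ .+########+++++++
172 ... ...+#####+ .+##### .+#########+++++++
173 .......+##### +.###### .+#########+++++++
174 .......+##### ..###### .+##########++++++
175 ......+###### ..### ## .+#########+++++++
176 .+.... ######++######+..+##########++++++
177 .......###.##..####+++.+###########+++#++
178 ...+..+##....#### .################++++++
179 .......##...##### +################++++#+
180 .......##...#####..################.+++++
181 ......+##......#+.+################++++++
182 ......+######..#+. ################++++++
183 .....+########## . ###############+++++++
184 .....######## .++++###############+++#++
[... 2881 characters left out ...]
####+   +++
180 ..... .....++########        +#####   +++
181 ...........++###### +        +#####   +++
182 ..........+++####+          ++#####+  +++
183 ... ......+#++#+        +++++ +#####   ++
184 .........+#++        + ++++++ +#####   ++
185 .. ......         ++++ ++++++++#####+  ++
186 .. ...       +  ++++++++++++++++#####   +
187 ...        ++    +++++++++++++++#####+  +
188 .       ++ + +++++++++++++++++++##..++  +
189        + ++++++++++++++++++++++++#..+#   
190       +++++++++++++++++++++++++++#+###   
191  ++++++++++++++++++++++++++++++++#####+  
192 ++++++++++++++++++++++++++++++++++#####  
193 ++++++++++++++++++++++++++++++++++#####  
194 ++++++++++++++++++++++++++++++++++######
```

```bash
python3 - <<'E'
from h import *
print(close_job());st()
E
```

```text
the job is handed in; nothing more can be done
None
the job is handed in; nothing more can be done
```

I tipped all five wax blocks into the hopper with the gate shut, set the empty tray back down flat, and handed in with the gripper holding the gate at the lines (85.9 mm travel, edge within about 0.3 mm of them). I could confirm only two of the five blocks lying in the pot, because the arm blocked the rest of the camera view.

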